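Bench drill: guard down, hold the bit at the depth line

ROBOT

A 7-joint arm with a two-finger parallel gripper is mounted at the origin on the work surface. World frame = base frame: x ahead of the robot, y to its left, z up, the work surface at z = 0. Lengths are in m, angles in degrees, forces in N, time in s.
With the tool pointing down it reaches from about 0.4 to 0.9 m from the base axis. Payload 5.5 kg.
Tool frame: the origin (TCP) lies at the very end of the fingers, on their centre line; the grasp point (between the pads) lies 19 mm behind it (arm.hold_point_z is the distance from the TCP to the grasp point, in m); z points along the fingers, y is the direction in which the jaws open and shut (so a half turn about z gives the same grasp; the last joint's range is limited). The gripper opens to 85 mm and grips with 20 to 120 N. Pads are 22 mm wide; open, the fingers measure 114 mm over their backs; the gripper's body (76 mm by 85 mm) begins 54 mm behind the grasp point. The pads swing forward as they close: fully open they stand 13 mm farther back than shut.
Start: joints at [80.913, 28.699, -24.465, 88.831, 12.651, 65.22, -12.049], TCP at [0.266, -0.593, 0.231] pointing down, gripper open.
Joint ranges: [-164.97, 164.97], [-17.58, 116.51], [-87.97, 89.64], [11.32, 138.91], [-80.73, 260.73], [10.89, 115.49], [-147.41, 147.41]. Speed limits (degrees/s): [147.25, 147.25, 180, 180, 180, 180, 180].

INTERFACE

Orientations are given as a 3x3 rotation matrix whose columns are the frame's x, y, z axes.
In Python, from plant import arm, cams gives the robot as it stands.
- The arm moves only by the tool send_rows, never from a script. Its argument "commands" is a list of rows, each a list of 7 numbers: the turn, a rotation vector about the world's x, y, z in degrees, then the shift along the world's x, y, z in cm, then the finger opening in cm, from 0 to 8.54. In form: [[wx, wy, wz, tx, ty, tz, jaw], ...]. A call has 1 to 10 rows; each row is the pose to reach, as a shift and turn from the pose commanded when the call began; what a row does not reach only later rows make up. A row lasts 1/10 s, in which the tool goes at most 50 mm and 8.59 degrees, less where a joint would pass 70% of its speed; a pose out of reach is approached as far as the arm can. A call with a gripper value outside its range is refused whole. The fingers move at their own pace and stop on an object; "squeeze" is the grip in N (left out, the last holds). Time passes only in rows, so rows that repeat a pose let the fingers close. It gives the time, the measured TCP pose, the force and the opening at its end, in the units of the state.
- arm.observe(): the state, without advancing time (a new reading comes with each control period).
- cams.camera(name): name is "side" or "top" or "wrist"; returns (picture, depth): 384x512x3 uint8, red, green, blue; 384x512 float32, m along the optical axis (not along the pixel's ray), 0 where there is no reading.
- cams.camera_info(name): a dict with "vfov" (degrees; the focal length in pixels is half the picture's height over the tangent of half this angle, whatever the lens; pixels are square), "cx", "cy" (the principal point, pixels), "R" (3x3) and "t" (3): a world point X has camera coordinates R X + t; the wrist camera has in their place "T_tool_cam" (4x4, takes a point from camera to tool coordinates, whose origin is the TCP and whose axes are the flange's). Camera axes: x right, y down, z forward; pixel columns grow to the right and rows downward; lengths in m; the calibration is good to about 2 mm. The wrist camera is an equidistant fisheye: a pixel r from the principal point sees the ray r / f radians off the axis. A picture is of the moment at which its call begins: read the wrist's pose just before it. camera_info takes no time and is no camera call.
- arm.sign_off(): hands the job in, once; it reports no verdict.
The state is a dict: "time": time; "joints": joint angles; "qvel": joint speeds; "effort": joint torques, N m; "tool_pos": TCP position; "ee_rot": TCP orientation; "wrist_force": force on the tool from outside, world axes, zero at the start; "ft_torque": the same for the moment, N m; "grip_width": opening from 0.0 (shut) to 1.0 (fully open).
Only numpy, scipy, OpenCV 4.12 (cv2) and the standard library are available. Lean on these libraries where they do the work, as an engineer would, in place of code of your own. Each camera call takes 0.05 s, during which the arm holds its last target. There are 200 camera calls.

TASK

Swing the raised chuck guard of the small bench drill gently down onto its stop. Then pull the feed handle down until the tip of the drill bit is level with the pencil line on the board beside it, and finish still holding the handle there against its return spring, so that I can lock the depth stop. Do not shift the board or the other things on the bench.

Things in the scene. Friction and masses are not known exactly. Their poses are not given: they have to be found in the camera images.
- drill_base: Fixed grey foot plate of the green bench drill, 280 x 150 mm, 22 mm thick, flat on the bench. Origin: underside, on the spindle axis. Its -x axis points to the drill's front (guard side), +x to the column (36 mm thick, 115 mm behind the spindle axis), -y to the feed-handle side, z up.
- drill_head: Fixed green head on the column, same spindle axis and axes as drill_base; its height on it varies. Origin: spindle axis, underside of the head, 200 to 212 mm above the bench. Casting 70 mm wide, 100 mm high, front face 28 mm ahead of the axis; black belt cover on it, 94 mm wide, front 45 mm ahead, top 136 mm above the origin; motor behind the column.
- chuck_guard (a joint): Angle of the clear chuck guard (rad): 0 = fully down on its stop, shield upright in front of the chuck; grows as it swings forward and up (1.0 to 1.3 at the start, 1.4 at most). It turns about the level line through guard_hinge along drill_base y. A stiff hinge lets it stay where it is put; under 3 N at the grip moves it.
- guard_hinge (a point): Middle of the guard's hinge line, on the head's lower front edge (22 mm ahead of the spindle axis).
- guard_grip (a point): Centre of the guard's black grip: a cylinder along drill_base y, 16 mm thick, 24 mm long, both ends free, 30 mm off the shield (88 mm wide, 62 mm high) near its lower edge; with the guard raised the shield lies under it. Guard down: 73 mm ahead of and 72 mm below the hinge line (radius 103 mm), shield top 42 mm above it. Pinched across its ends it turns between the fingers.
- feed_lever (a joint): Angle of the feed handle (rad): 0 = at rest, pointing forward and 50 degrees up; grows as it is pulled forward and down, 1.72 at most. A return spring pulls it back to 0: about 5 N at the knob at rest, about 9 N at 1.6 rad; let go, it springs back. 1 rad of handle lowers the bit by 30 mm.
- feed_knob (a point): Centre of the black ball knob (26 mm diameter) at the end of the handle, 132 mm out on the -y side of the spindle axis, 110 mm from the handle's turning axis. The steel arm, 10 mm thick, runs from it to the hub, slanting towards the head.
- feed_hub (a point): Point on the handle's level turning axis (along drill_base y) in the plane in which the knob's centre moves; it lies above drill_base y = -132 mm, x = 0.
- bit_tip (a point): Lower end of the drill bit (6 mm diameter, 65 mm of it below the chuck), on the spindle axis. It moves straight down as the handle is pulled, and its axis passes 11 to 17 mm beside the board's face.
- pencil_line (a point): Middle of the dark pencil line (about 2 mm thick, level, all round the board) on the board face next to the bit; 15 mm above the board's underside. The bit tip must be brought level with it: 32 to 44 mm down from rest.
- board: Loose light wooden board, 170 x 60 x 45 mm, lying flat on the foot plate beside the bit, long side along drill_base x. Origin: centre of its underside. Not to be shifted.
- glue_bottle: Bystander: white glue bottle standing on the bench, 60 mm diameter, 170 mm high; origin under its centre.
- gouge: Bystander: carving gouge lying on the bench, 220 mm long, wooden handle 24 mm thick towards its -x; origin at the end of the handle, on the bench.
- bench_brush: Bystander: small brush lying on the bench; origin under its middle, handle along -x.
- offcut: Bystander: wooden offcut 110 x 45 x 30 mm; origin under its centre.

How it is judged (in metres and radians):
On the way, in this order (a step that is already met when the one before it is completed fails the run):
1. the guard is down on its stop, with the feed handle still up at rest (value of joint chuck_guard below 0.06 rad and value of joint feed_lever below 0.2 rad), for 0.2 s.
2. the bit tip is level with the pencil line, within 3 mm (z of bit_tip in the frame of pencil_line between -0.003 and 0.003 m), for 0.3 s.
At the end, for the whole second after the job is handed in: The guard is down on its stop (within 0.06 rad), the bit tip is level with the pencil line within 3 mm and still, and the gripper's fingers hold the feed handle there (at least 2 N on it) (all of step 2 and value of joint chuck_guard below 0.06 rad and velocity of joint feed_lever between -0.05 and 0.05 rad/s and contact force between the fingers and feed_lever above 2 N); the arm keeps its last pose, push and grip.
It fails at once if the guard slams onto its stop (faster than 1.5 rad/s near it) (value of joint chuck_guard below 0.2 rad and velocity of joint chuck_guard below -1.5 rad/s).
It fails at once if the board is shifted by more than 10 mm (distance of board from where it was at the start of the episode above 0.01 m).
It fails at once if another thing on the bench is shifted by more than 20 mm (distance of any of glue_bottle, gouge, bench_brush, offcut from where it was at the start of the episode above 0.02 m).
It also fails if it takes over 58 s, if anything falls off the work surface, if the arm or the gripper's body presses on something with over 40 N, if the wrist force passes 120 N, or if a joint passes its speed limit or range.

## Working session

There is one attempt and no reset: what is moved stays moved. The work goes in short steps, Python scripts to look and compute and a tool call to move; the robot and the scene stay as the last step left them, time stands still between calls to the robot, and variables do not carry over. Pictures are saved under pics/ and viewed, on a budget of 10 in all, crops included, one or two more only if the job needs it, and the job is handed in when it is done.

Besides the shell and the picture viewer there is one more tool, called after "Emit:" as name(argument=value, ...), one argument or row to a line, values as JSON. send_rows: Moves the arm, as the interface text tells. Its arguments: {"type":"object","properties":{"commands":{"type":"array"},"squeeze":{"type":"number"}},"required":["commands"]}

```bash
mkdir -p pics; ls; cat > h.py <<'E'
import numpy as np, cv2
from plant import arm, cams
np.set_printoptions(precision=4,suppress=True)
def f(i): return 192/np.tan(np.radians(i["vfov"])/2)
def cloud(name):
    p,d=cams.camera(name); i=cams.camera_info(name); F=f(i)
    v,u=np.mgrid[:384,:512]
    c=np.stack([(u-i["cx"])/F*d,(v-i["cy"])/F*d,d],-1)
    R=np.array(i["R"]);t=np.array(i["t"])
    X=(c-t)@R
    X[d==0]=np.nan
    return p,d,X
E
python3 - <<'E'
from h import *
a={}
for n in("side","top"):
    p,d,X=cloud(n); np.savez(n+".npz",p=p,d=d,X=X)
    a[n]=p
    i=cams.camera_info(n); R=np.array(i["R"]);print(n,i["vfov"],i["cx"],i["cy"],"pos",-R.T@np.array(i["t"]),"fwd",R[2],"right",R[0])
    cv2.imwrite(f"pics/{n}1.png",cv2.resize(p[...,::-1],(800,600),interpolation=cv2.INTER_CUBIC))
print(arm.observe()); print(cams.camera_info("wrist"), arm.hold_point_z)
E
```

```text
pics
side 50.853831187112824 255.12188091546474 184.88844807370424 pos [0.1437 0.8657 0.7376] fwd [ 0.3491 -0.7972 -0.4925] right [-0.9169 -0.399  -0.0041]
top 51.43274830418249 257.64711389577565 192.40169151022704 pos [0.3727 0.026  1.2347] fwd [ 0.1464  0.0067 -0.9892] right [-0.0093 -0.9999 -0.0082]
{'time': 0.1, 'joints': array([ 80.913 ,  28.7494, -24.4535,  88.8865,  12.6517,  65.2187,
       -12.0499]), 'qvel': array([-0.0985, -0.0852, -0.1245, -0.1488,  0.0288,  0.0337,  0.0163]), 'effort': array([ -0.0106, -57.0819,  -5.8384, -28.1751,   0.0104,   0.0057,
        -0.    ]), 'tool_pos': array([ 0.2658, -0.5925,  0.2303]), 'ee_rot': array([[ 0.9123,  0.4094, -0.0007],
       [ 0.4094, -0.9123,  0.0016],
       [ 0.    , -0.0018, -1.    ]]), 'wrist_force': array([ 0.1504,  0.2975, -0.3169]), 'ft_torque': array([ 0.0117, -0.0109,  0.0118]), 'grip_width': 0.9990942426190955}
{'vfov': 65.70646984690485, 'cx': 258.836654178841, 'cy': 195.0528442080973, 'T_tool_cam': array([[-0.    , -0.9491, -0.3148,  0.081 ],
       [ 1.    , -0.0001,  0.0002, -0.0003],
       [-0.0003, -0.3148,  0.9491, -0.1428],
       [ 0.    ,  0.    ,  0.    ,  1.    ]])} 0.0187
```

View pics/side1.png

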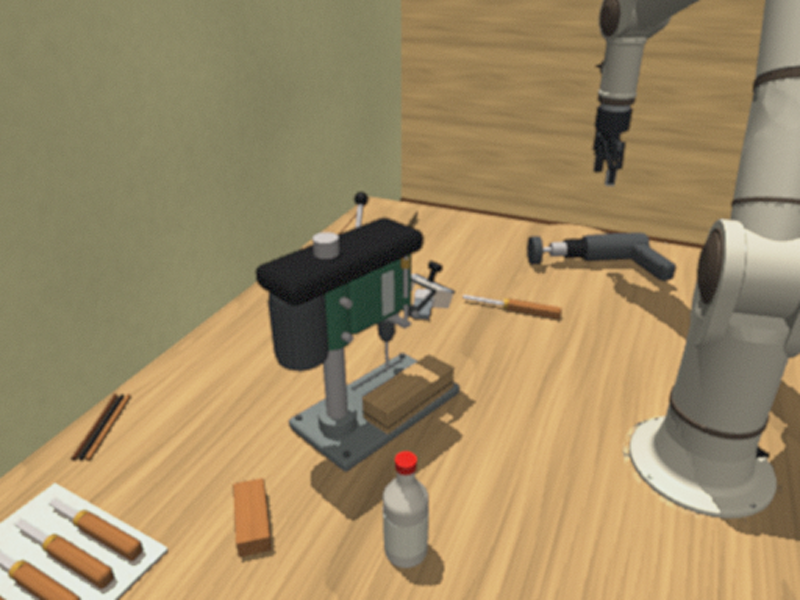

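View pics/top1.png

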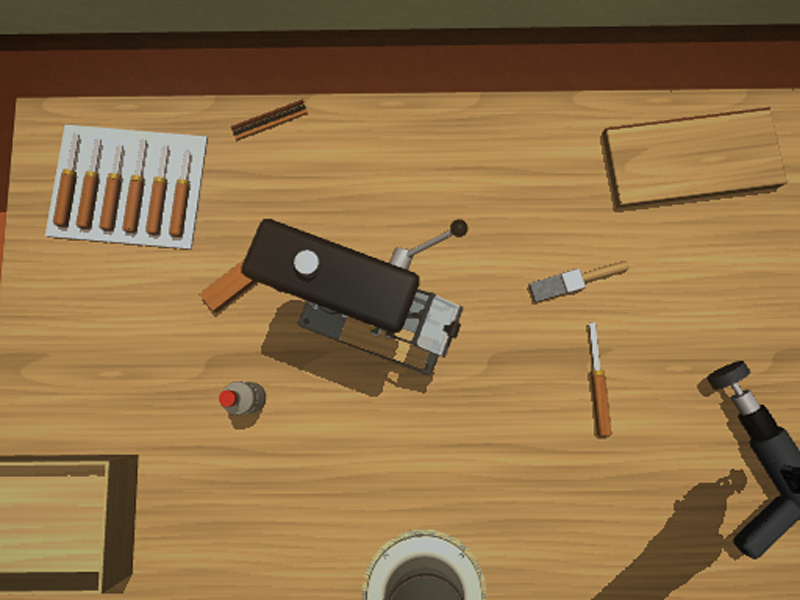

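The side picture shows the drill with its front to the right, the raised guard with its black grip at (435,268), the knob at (361,199), and the board on the near side of the bit. The top picture shows the knob at (459,228), the grip at (455,328), and the drill's front pointing towards -y and slightly -x. Next I'll turn these into positions.

```bash
python3 - <<'E'
from h import *
T=np.load("top.npz");S=np.load("side.npz")
def box(A,u0,u1,v0,v1,f=.64):
    s=np.s_[int(v0*f):int(v1*f),int(u0*f):int(u1*f)]; return A["X"][s].reshape(-1,3),A["p"][s].reshape(-1,3).astype(int)
X,c=box(T,235,425,210,340); z=X[:,2]; print("z hist",np.histogram(z[np.isfinite(z)],bins=20))
m=(z>0.30)&(c.max(1)<80); 
h=np.median(z[m]);m&=abs(z-h)<.006;P=X[m]; r=cv2.minAreaRect(P[:,:2].astype(np.float32)*1000); print("cover z",h,r, cv2.boxPoints(r))
def dark(A,n,b,th=60):
    X,c=box(A,*b); m=(c.max(1)<th)&np.isfinite(X[:,2])&(X[:,2]>.15); P=X[m]; print(n,len(P),"mean",P.mean(0),"min",P.min(0),"max",P.max(0)); return P
dark(T,"knob top",(445,472,215,241)); dark(S,"knob side",(350,372,188,210))
dark(T,"grip top",(440,466,312,342)); dark(S,"grip side",(424,446,258,280))
# base plate top, board top in top view
for n,b in (("T",(290,470,285,385)),):
    X,c=box(T,*b); 
    for nm,lo,hi in(("base",.017,.028),("board",.06,.075)):
        P=X[(X[:,2]>lo)&(X[:,2]<hi)]; r=cv2.minAreaRect(P[:,:2].astype(np.float32)*1000); print(nm,len(P),np.median(P[:,2]),r,cv2.boxPoints(r).tolist())
X,c=box(S,285,465,350,470)
for nm,lo,hi in(("base",.017,.028),("board",.06,.075)):
    P=X[(X[:,2]>lo)&(X[:,2]<hi)]; r=cv2.minAreaRect(P[:,:2].astype(np.float32)*1000); print("S",nm,len(P),np.median(P[:,2]),r,cv2.boxPoints(r).tolist())
s=S["p"][120:300,200:310]; cv2.imwrite("pics/sidecrop.png",cv2.resize(s[...,::-1],None,fx=3.3,fy=3.3,interpolation=cv2.INTER_CUBIC))
t=T["p"][125:250,150:310]; cv2.imwrite("pics/topcrop.png",cv2.resize(t[...,::-1],None,fx=5,fy=4.8,interpolation=cv2.INTER_CUBIC))
E
```

```text
z hist (array([4176,  700,   92,  208,  119,    0,    0,    0,    0,    0,   13,
         42,   96,   26,  145,   29,   16,  208, 4000,  217]), array([-0.0076,  0.0115,  0.0305,  0.0495,  0.0686,  0.0876,  0.1067,
        0.1257,  0.1447,  0.1638,  0.1828,  0.2019,  0.2209,  0.2399,
        0.259 ,  0.278 ,  0.2971,  0.3161,  0.3351,  0.3542,  0.3732]))
cover z 0.342686358812789 ((546.2229614257812, 139.50584411621094), (251.96246337890625, 91.49864196777344), 68.686279296875) [[457.8117  38.7699]
 [543.0522   5.5125]
 [634.6342 240.2418]
 [549.3937 273.4992]]
knob top 78 mean [ 0.612  -0.0507  0.3456] min [ 0.602  -0.0618  0.3387] max [ 0.6236 -0.0409  0.3509]
knob side 42 mean [ 0.612  -0.0416  0.3406] min [ 0.6035 -0.0471  0.3321] max [ 0.6234 -0.0363  0.349 ]
grip top 64 mean [ 0.4733 -0.0455  0.2361] min [ 0.4599 -0.0554  0.2012] max [ 0.4849 -0.0343  0.2473]
grip side 40 mean [ 0.4746 -0.0392  0.2319] min [ 0.4638 -0.0467  0.2161] max [ 0.4828 -0.0343  0.2408]
base 729 0.022845207091596674 ((523.714111328125, 86.84954833984375), (278.8447570800781, 145.24295043945312), 68.79167
[... 358 characters left out ...]
0214844, -22.69512939453125], [529.399169921875, 136.78147888183594], [472.9638977050781, 157.084228515625]]
S base 1727 0.023041619296187362 ((526.5927734375, 87.75707244873047), (279.7976379394531, 150.7088165283203), 68.6854248046875) [[405.5411376953125, -15.182060241699219], [545.9412841796875, -69.96294403076172], [647.6444091796875, 190.69619750976562], [507.2442626953125, 245.47708129882812]]
S board 1077 0.06799391771559779 ((487.11553955078125, 94.89360046386719), (234.461181640625, 75.93685150146484), 64.8561782836914) [[402.93450927734375, 4.903778076171875], [471.6758728027344, -27.361175537109375], [571.2965698242188, 184.8834228515625], [502.5552062988281, 217.14837646484375]]
```

View pics/sidecrop.png

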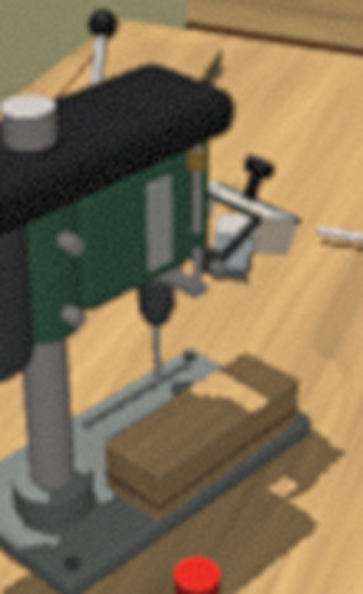

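```bash
cat >> h.py <<'E'
XD=np.array([.3635,.9316,0]);YD=np.array([-.9316,.3635,0]);O=np.array([.5165,.0631,0])
def W(x,y,z): return O+x*XD+y*YD+np.array([0,0,z])
def D(P): P=np.asarray(P)-O; return np.stack([P@XD,P@YD,P[...,2]],-1)
def proj(n,P):
    i=cams.camera_info(n);c=np.array(i["R"])@P+np.array(i["t"]);F=f(i);return c[0]/c[2]*F+i["cx"],c[1]/c[2]*F+i["cy"]
E
python3 - <<'E'
from h import *
T=np.load("top.npz");S=np.load("side.npz")
for z in(.06,.07,.08,.09,.1,.12): print(z,proj("side",W(0,0,z)))
im=cv2.resize(S["p"][205:250,225:275],None,fx=12,fy=12,interpolation=cv2.INTER_CUBIC)[...,::-1].copy()
for z in (.06,.07,.08,.09,.1):
    u,v=proj("side",W(0,0,z)); cv2.line(im,(int((u-225+1.5)*12),int((v-205+.5)*12)),(int((u-225+4)*12),int((v-205+.5)*12)),(0,0,255),1)
cv2.imwrite("pics/tip.png",im)
# arm + knob + guard in drill frame
for n,A in(("T",T),("S",S)):
    d=D(A["X"]); p=A["p"].astype(int); fin=np.isfinite(d[...,0])
    m=fin&(d[...,1]<-50e-3)&(d[...,1]>-.15)&(d[...,2]>.2)&(d[...,0]<.03)
    q=d[m];c=p[m]; k=c.max(1)<60
    print(n,"knobpts",k.sum(),q[k].min(0),q[k].max(0))
    if k.sum()>10:
        P=q[k];B=np.c_[2*P,np.ones(len(P))];s=np.linalg.lstsq(B,(P**2).sum(1),rcond=None)[0];print(" sphere",s[:3],np.sqrt(s[3]+s[:3]@s[:3]))
    a=q[~k];a=a[np.argsort(a[:,1])];print(" arm",a[::max(1,len(a)//14)])
    m=fin&(abs(d[...,1])<.05)&(d[...,0]<-.06)&(d[...,2]>.15); q=d[m];c=p[m];k=c.max(1)<60
    print(" grip",k.sum(),q[k][np.argsort(q[k][:,2])][::6]); print(" shield",q[~k].min(0),q[~k].max(0))
E
```

```text
0.06 (np.float64(248.23932772826225), np.float64(241.3050376567325))
0.07 (np.float64(248.19354446999608), np.float64(238.3589439064347))
0.08 (np.float64(248.1473489648326), np.float64(235.3863225988208))
0.09 (np.float64(248.10073561958876), np.float64(232.38681381976147))
0.1 (np.float64(248.0536987394408), np.float64(229.36005111467438))
0.12 (np.float64(247.9583310729536), np.float64(223.22326450623808))
T knobpts 79 [-0.0826 -0.1429  0.2581] [-0.0154 -0.0619  0.3509]
 sphere [-0.0634 -0.1306  0.267 ] 0.07957958051122818
 arm [[-0.0794 -0.1409  0.3418]
 [-0.0556 -0.122   0.3231]
 [-0.0595 -0.1177  0.3251]
 [-0.0475 -0.1116  0.312 ]
 [-0.0429 -0.1045  0.3024]
 [-0.0282 -0.0968  0.2902]
 [ 0.0086 -0.09    0.2624]
 [-0.0218 -0.0867  0.2784]
 [ 0.0143 -0.0836  0.2573]
 [ 0.0021 -0.0803  0.2676]
 [ 0.0113 -0.0759  0.2602]
 [-0.009  -0.0719  0.2633]
 [ 0.     -0.0677  0.2671]
 [ 0.0013 -0.0641  0.2686]
 [-0.0004 -0.0596  0.2674]]
 grip 262 [[-0.1207  0.0188  0.2011]
 [-0.1188  0.0144  0.2056]
 [-0.1066 -0.0021  0.2151]
 [-0.0626 -0.0091  0.2246]
 [-0.0711  0.0426  0.2272]
 [-0.1111 -0
[... 5133 characters left out ...]
6 -0.0163  0.5622]
 [-0.6527 -0.0145  0.565 ]
 [-0.6667 -0.0469  0.5669]
 [-0.6574 -0.0384  0.5685]
 [-0.6467 -0.0191  0.571 ]
 [-0.6501 -0.0248  0.5732]
 [-0.6528 -0.0369  0.5749]
 [-0.6627 -0.0428  0.5765]
 [-0.6461 -0.0098  0.5776]
 [-0.6466 -0.0139  0.5801]
 [-0.6648 -0.0483  0.5818]
 [-0.6454 -0.0104  0.5834]
 [-0.6476 -0.0255  0.5849]
 [-0.6478 -0.0055  0.5864]
 [-0.6472 -0.0224  0.5881]
 [-0.643  -0.0102  0.5893]
 [-0.6435 -0.0176  0.5916]
 [-0.6456 -0.0054  0.5923]
 [-0.6593 -0.0439  0.5942]
 [-0.6492 -0.0283  0.5961]
 [-0.6584 -0.0405  0.5975]
 [-0.6605 -0.0455  0.5998]
 [-0.6656 -0.0487  0.6022]
 [-0.6524 -0.0353  0.6068]]
 shield [-0.7432 -0.05    0.1744] [-0.06    0.0499  0.6253]
```

View pics/tip.png

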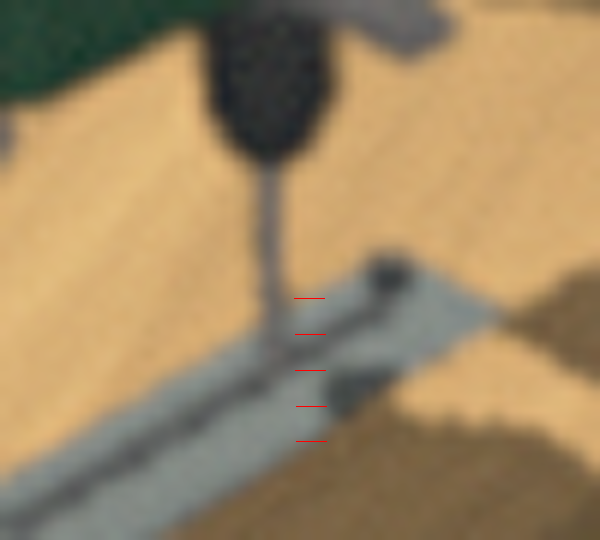

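The tip sits at about (272,365) in the crop, so z is about 0.079 at rest. The drill frame agrees with the base, cover, knob and grip. Next I'll work out the first move, to a pre-grasp above the guard grip with the tool tilted 30°.

```bash
cat >> h.py <<'E'
from scipy.spatial.transform import Rotation as Ro
def Rg(tilt,yaw=0):  # tool z tilted towards column; jaw along drill y turned by yaw about z
    t=np.radians(tilt); z=np.sin(t)*XD-np.cos(t)*np.array([0,0,1]); y=-YD; R=np.c_[np.cross(y,z),y,z]
    return Ro.from_euler("z",yaw,degrees=True).as_matrix()@R
def go(R,grasp,back=0,dep=.019):
    s=arm.observe(); R0=np.array(s["ee_rot"]); tcp=grasp+(dep-back)*R[:,2]
    print("rotvec",np.degrees(Ro.from_matrix(R@R0.T).as_rotvec()),"shift cm",(tcp-s["tool_pos"])*100,"tcp",tcp,"J",s["joints"],"F",s["wrist_force"],"w",s["grip_width"],"t",s["time"])
G=W(-.1195,0,.238)
E
python3 - <<'E'
from h import *
go(Rg(30),G,.09); go(Rg(30),G,0)
E
```

```text
rotvec [ 22.2082 -21.2686  43.4469] shift cm [19.4349 51.1179  6.9144] tcp [ 0.4602 -0.0813  0.2995] J [ 80.913   28.7494 -24.4535  88.8865  12.6517  65.2187 -12.0499] F [ 0.1504  0.2975 -0.3169] w 0.9990942426190955 t 0.1
rotvec [ 22.2082 -21.2686  43.4469] shift cm [21.0707 55.3101 -0.8798] tcp [ 0.4765 -0.0394  0.2215] J [ 80.913   28.7494 -24.4535  88.8865  12.6517  65.2187 -12.0499] F [ 0.1504  0.2975 -0.3169] w 0.9990942426190955 t 0.1
```

Emit:
send_rows(
  commands=[
    [0, 0, 0, 0, 0, 4, 5],
    [0, 0, 0, 1, 3, 8, 5],
    [3, -3, 6, 3, 8, 9, 5],
    [6, -6, 12, 5, 13, 9, 5],
    [9, -9, 18, 7, 18, 9, 5],
    [12, -12, 24, 9, 23, 9, 5],
    [15, -15, 30, 11, 28, 9, 5],
    [18, -18, 36, 13, 33, 9, 5],
    [21, -20, 41, 14.5, 37, 9, 5],
    [22.2, -21.3, 43.4, 16, 41, 9, 5],
  ],
)

```text
time: 1.1
tool_pos: [0.4227, -0.1917, 0.3208]
ee_rot: [[0.314, 0.931, 0.184], [0.805, -0.365, 0.468], [0.503, 0.001, -0.865]]
wrist_force: [0.2, -1.5, -0.1]
grip_width: 0.586
```

```bash
python3 - <<'E'
from h import *
go(Rg(30),G,.09); go(Rg(30),G,0)
E
```

```text
rotvec [-0.1299  0.1421  0.0664] shift cm [ 3.7506 11.0355 -2.1269] tcp [ 0.4602 -0.0813  0.2995] J [ 82.8887  14.5787 -47.2079 105.9169 -19.3799  72.9527  21.7075] F [ 0.1775 -1.5459 -0.0814] w 0.5856083292269666 t 1.1
rotvec [-0.1299  0.1421  0.0664] shift cm [ 5.3864 15.2277 -9.9211] tcp [ 0.4765 -0.0394  0.2215] J [ 82.8887  14.5787 -47.2079 105.9169 -19.3799  72.9527  21.7075] F [ 0.1775 -1.5459 -0.0814] w 0.5856083292269666 t 1.1
```

Emit:
send_rows(
  commands=[
    [0, 0, 0, 1.4, 4, 0, 5],
    [0, 0, 0, 2.6, 7.5, -1, 5],
    [0, 0, 0, 3.4, 10.2, -2.1, 5],
    [0, 0, 0, 3.4, 10.2, -2.1, 5],
    [0, 0, 0, 3.4, 10.2, -2.1, 5],
  ],
)

```text
time: 1.6
tool_pos: [0.4562, -0.0901, 0.3]
ee_rot: [[0.315, 0.931, 0.183], [0.807, -0.364, 0.465], [0.5, 0.001, -0.866]]
wrist_force: [-0.9, -0.9, 0.6]
grip_width: 0.582
```

```bash
cat >> h.py <<'E'
def wcloud(tag):
    s=arm.observe(); p,d=cams.camera("wrist"); i=cams.camera_info("wrist"); F=f(i)
    v,u=np.mgrid[:384,:512]; a=u-i["cx"];b=v-i["cy"];r=np.hypot(a,b)+1e-9;th=r/F
    ray=np.stack([a/r*np.sin(th),b/r*np.sin(th),np.cos(th)],-1); c=ray/ray[...,2:]*d[...,None]
    T=np.array(i["T_tool_cam"]); X=(c@T[:3,:3].T+T[:3,3])@np.array(s["ee_rot"]).T+np.array(s["tool_pos"]); X[d==0]=np.nan
    np.savez(tag+".npz",p=p,d=d,X=X); cv2.imwrite(f"pics/{tag}.png",cv2.resize(p[...,::-1],(800,600),interpolation=cv2.INTER_CUBIC)); return p,d,X
def wproj(P,s):
    i=cams.camera_info("wrist");T=np.array(i["T_tool_cam"]); c=T[:3,:3].T@(np.array(s["ee_rot"]).T@(P-s["tool_pos"])-T[:3,3])
    th=np.arctan2(np.hypot(c[0],c[1]),c[2]);k=f(i)*th/np.hypot(c[0],c[1]); return c[0]*k+i["cx"],c[1]*k+i["cy"]
E
python3 - <<'E'
from h import *
s=arm.observe(); p,d,X=wcloud("w1"); print("grip px in 800",np.array(wproj(G,s))/.64); go(Rg(30),G,0)
q=D(X); m=np.isfinite(q[...,0])&(p.max(2)<70)&(abs(q[...,1])<.02)&(q[...,0]<-.1)&(q[...,0]>-.14)&(q[...,2]>.225)&(q[...,2]<.26); P=q[m]; print(len(P),P.min(0),P.max(0),P.mean(0), P[np.argsort(P[:,0])][::max(1,len(P)//12)])
E
```

```text
grip px in 800 [405.4435 305.7579]
rotvec [0.0516 0.097  0.1338] shift cm [ 2.0064  5.19   -7.8717] tcp [ 0.4765 -0.0394  0.2215] J [ 76.4637  11.7525 -51.4727 112.0305 -23.0892  64.5957  14.7484] F [-0.5613 -0.8861  0.2743] w 0.589432289706803 t 1.65
575 [-0.1275 -0.0114  0.2346] [-0.1131  0.0121  0.2435] [-0.1211  0.0001  0.2404] [[-0.1275  0.0097  0.2375]
 [-0.1267 -0.0105  0.2373]
 [-0.1257 -0.0011  0.2405]
 [-0.1248 -0.0042  0.2398]
 [-0.1237 -0.0065  0.2421]
 [-0.1227  0.0103  0.2411]
 [-0.1213  0.0088  0.242 ]
 [-0.1205 -0.0088  0.2416]
 [-0.1191 -0.0019  0.2422]
 [-0.118  -0.0027  0.2408]
 [-0.1165  0.0104  0.2411]
 [-0.1148  0.0081  0.2406]
 [-0.1135  0.0012  0.2385]]
```

View pics/w1.png

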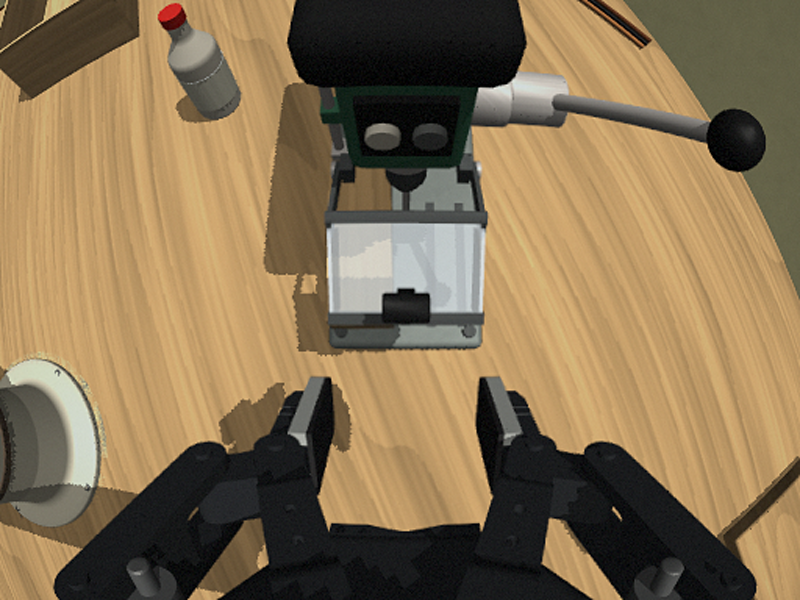

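The grip is at (406,306), where predicted, and centred between the pads. Moving in and pinching it.

Emit:
send_rows(
  commands=[
    [0, 0, 0, 0.6, 1.6, -2.5, 5],
    [0, 0, 0, 1.2, 3.2, -5, 5],
    [0, 0, 0, 1.7, 4.5, -7, 5],
    [0, 0, 0, 2.0, 5.15, -8.1, 5],
    [0, 0, 0, 2.0, 5.15, -8.1, 4],
    [0, 0, 0, 2.0, 5.15, -8.1, 3],
    [0, 0, 0, 2.0, 5.15, -8.1, 2],
    [0, 0, 0, 2.0, 5.15, -8.1, 2],
    [0, 0, 0, 2.0, 5.15, -8.1, 2],
  ],
  squeeze=20,
)

```text
time: 2.55
tool_pos: [0.4764, -0.0405, 0.2195]
ee_rot: [[0.317, 0.93, 0.185], [0.807, -0.367, 0.464], [0.499, 0.002, -0.867]]
wrist_force: [-4.7, -3.9, 2.4]
grip_width: 0.276
```

```bash
python3 - <<'E'
from h import *
s=arm.observe(); p,d,X=wcloud("w2"); s=arm.observe(); print(D(s["tool_pos"]),D(s["tool_pos"]-.019*s["ee_rot"][:,2]))
go(Rg(30),G,0)
E
```

```text
[-0.111  -0.0002  0.2195] [-0.1205 -0.0002  0.2359]
rotvec [0.1124 0.0909 0.1824] shift cm [0.0161 0.1058 0.2088] tcp [ 0.4765 -0.0394  0.2215] J [ 68.2539  18.7163 -51.7569 117.9615 -20.0924  50.063    9.7585] F [-4.8815 -3.418   2.6148] w 0.2723140634772709 t 2.6
```

View pics/w2.png

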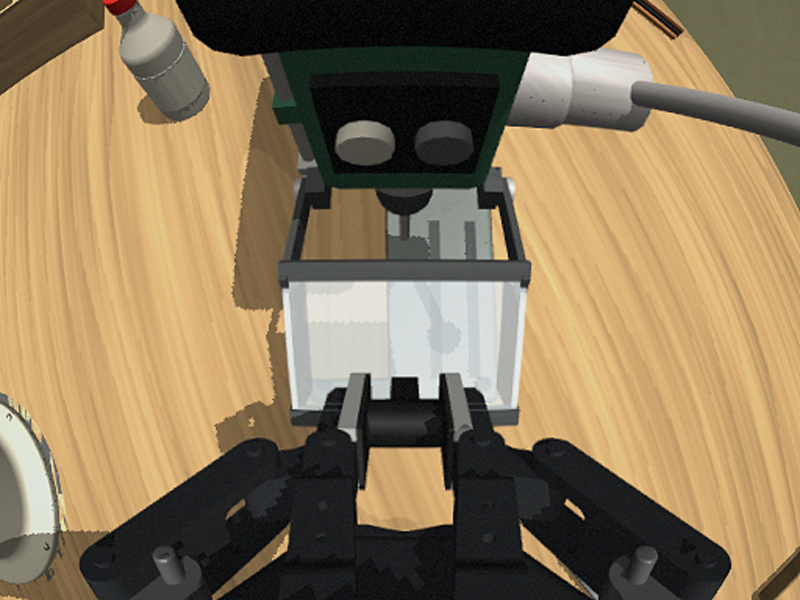

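The grip is pinched, with an opening of about 23 mm. Working out the arc waypoints about the hinge.

```bash
python3 - <<'E'
from h import *
r=.1027;ph0=16.5
def sh(a,b=ph0):
    a,b=np.radians(a),np.radians(b);da=r*(np.cos(a)-np.cos(b));dz=r*(np.sin(a)-np.sin(b));return np.round(100*np.r_[-da*XD[:2],dz],2).tolist()
for k in range(3):
    b=ph0-20*k; print([sh(b-2*j,b) for j in range(1,11)])
print(sh(-46,-43.5))
E
```

```text
[[-0.03, -0.09, -0.35], [-0.07, -0.17, -0.69], [-0.09, -0.23, -1.05], [-0.11, -0.29, -1.4], [-0.13, -0.33, -1.75], [-0.14, -0.36, -2.11], [-0.15, -0.38, -2.47], [-0.15, -0.39, -2.83], [-0.15, -0.39, -3.19], [-0.15, -0.38, -3.54]]
[[0.01, 0.03, -0.36], [0.02, 0.06, -0.71], [0.04, 0.11, -1.07], [0.07, 0.17, -1.42], [0.1, 0.25, -1.77], [0.13, 0.33, -2.12], [0.17, 0.42, -2.46], [0.21, 0.53, -2.8], [0.25, 0.65, -3.14], [0.3, 0.78, -3.47]]
[[0.05, 0.14, -0.33], [0.11, 0.29, -0.65], [0.17, 0.45, -0.96], [0.24, 0.62, -1.27], [0.31, 0.8, -1.57], [0.38, 0.98, -1.87], [0.46, 1.18, -2.16], [0.54, 1.39, -2.44], [0.63, 1.61, -2.71], [0.72, 1.83, -2.97]]
[0.11, 0.29, -0.32]
```

Emit:
send_rows(
  commands=[
    [0, 0, 0, -0.03, -0.09, -0.35, 2],
    [0, 0, 0, -0.07, -0.17, -0.7, 2],
    [0, 0, 0, -0.09, -0.23, -1.05, 2],
    [0, 0, 0, -0.11, -0.29, -1.4, 2],
    [0, 0, 0, -0.13, -0.33, -1.75, 2],
    [0, 0, 0, -0.14, -0.36, -2.1, 2],
    [0, 0, 0, -0.15, -0.38, -2.45, 2],
    [0, 0, 0, -0.15, -0.39, -2.8, 2],
    [0, 0, 0, -0.15, -0.39, -3.2, 2],
    [0, 0, 0, -0.15, -0.38, -3.55, 2],
  ],
)

```text
time: 3.6
tool_pos: [0.4748, -0.0445, 0.1836]
ee_rot: [[0.317, 0.93, 0.185], [0.807, -0.367, 0.463], [0.499, 0.002, -0.867]]
wrist_force: [-4.6, -3.7, 2.0]
grip_width: 0.278
```

Emit:
send_rows(
  commands=[
    [0, 0, 0, 0.01, 0.03, -0.35, 2],
    [0, 0, 0, 0.02, 0.06, -0.7, 2],
    [0, 0, 0, 0.04, 0.11, -1.05, 2],
    [0, 0, 0, 0.07, 0.17, -1.4, 2],
    [0, 0, 0, 0.1, 0.25, -1.75, 2],
    [0, 0, 0, 0.13, 0.33, -2.1, 2],
    [0, 0, 0, 0.17, 0.42, -2.45, 2],
    [0, 0, 0, 0.21, 0.53, -2.8, 2],
    [0, 0, 0, 0.25, 0.65, -3.15, 2],
    [0, 0, 0, 0.3, 0.78, -3.5, 2],
  ],
)

```text
time: 4.6
tool_pos: [0.4778, -0.0367, 0.1485]
ee_rot: [[0.317, 0.93, 0.185], [0.807, -0.367, 0.463], [0.499, 0.002, -0.867]]
wrist_force: [-4.1, -3.8, 0.6]
grip_width: 0.275
```

Tracking is smooth. I'll finish slowly, with a small over-press.

Emit:
send_rows(
  commands=[
    [0, 0, 0, 0.05, 0.14, -0.33, 2],
    [0, 0, 0, 0.11, 0.29, -0.65, 2],
    [0, 0, 0, 0.17, 0.45, -0.96, 2],
    [0, 0, 0, 0.24, 0.62, -1.27, 2],
    [0, 0, 0, 0.31, 0.8, -1.57, 2],
    [0, 0, 0, 0.38, 0.98, -1.87, 2],
    [0, 0, 0, 0.46, 1.18, -2.16, 2],
    [0, 0, 0, 0.54, 1.39, -2.44, 2],
    [0, 0, 0, 0.63, 1.61, -2.71, 2],
    [0, 0, 0, 0.72, 1.83, -2.97, 2],
  ],
)

```text
time: 5.6
tool_pos: [0.485, -0.0184, 0.1187]
ee_rot: [[0.317, 0.93, 0.185], [0.806, -0.367, 0.463], [0.499, 0.002, -0.867]]
wrist_force: [-3.1, -3.0, -1.1]
grip_width: 0.275
```

Emit:
send_rows(
  commands=[
    [0, 0, 0, 0.05, 0.12, -0.13, 2],
    [0, 0, 0, 0.1, 0.24, -0.26, 2],
    [0, 0, 0, 0.13, 0.33, -0.36, 2],
    [0, 0, 0, 0.13, 0.33, -0.36, 2],
    [0, 0, 0, 0.13, 0.33, -0.36, 2],
  ],
)

```text
time: 6.1
tool_pos: [0.4863, -0.0148, 0.1151]
ee_rot: [[0.317, 0.93, 0.185], [0.807, -0.367, 0.464], [0.499, 0.002, -0.867]]
wrist_force: [-2.4, -4.1, -4.9]
grip_width: 0.278
```

```bash
python3 - <<'E'
from h import *
p,d,X=wcloud("w3"); s=arm.observe(); g=D(s["tool_pos"]-.019*s["ee_rot"][:,2]); print(g,"ahead,up",-.022-g[0],g[2]-.2067,"F",s["wrist_force"],"Fx_drill",s["wrist_force"]@XD,s["grip_width"],s["joints"])
# shield: points in front, behind grip
q=D(X);m=(abs(q[...,1])<.044)&(abs(q[...,1])>.025)&(q[...,0]<-.05)&(q[...,0]>-.1)&(q[...,2]>.1)&(q[...,2]<.19);P=q[m];print(len(P))
for z in np.arange(.1,.19,.01):
    k=abs(P[:,2]-z)<.005
    if k.sum()>5: print(z,k.sum(),np.median(P[k,0]))
E
```

```text
[-0.0931 -0.0002  0.1315] ahead,up 0.07107343902644356 -0.07515188967859493 F [-2.4157 -4.7795 -4.9838] Fx_drill -5.33066705006798 0.273871620939908 [ 59.1483  30.0587 -46.8539 122.1752 -14.9325  34.48     7.6549]
5932
0.11 64 -0.06867293211697251
0.12 301 -0.0677735380106042
0.13 229 -0.06750776111439794
0.13999999999999999 384 -0.06741124397890316
0.14999999999999997 494 -0.06731053685005495
0.15999999999999998 1005 -0.0674048345678588
0.16999999999999998 1230 -0.06828988677163832
0.17999999999999997 2148 -0.06418869547396892
```

View pics/w3.png

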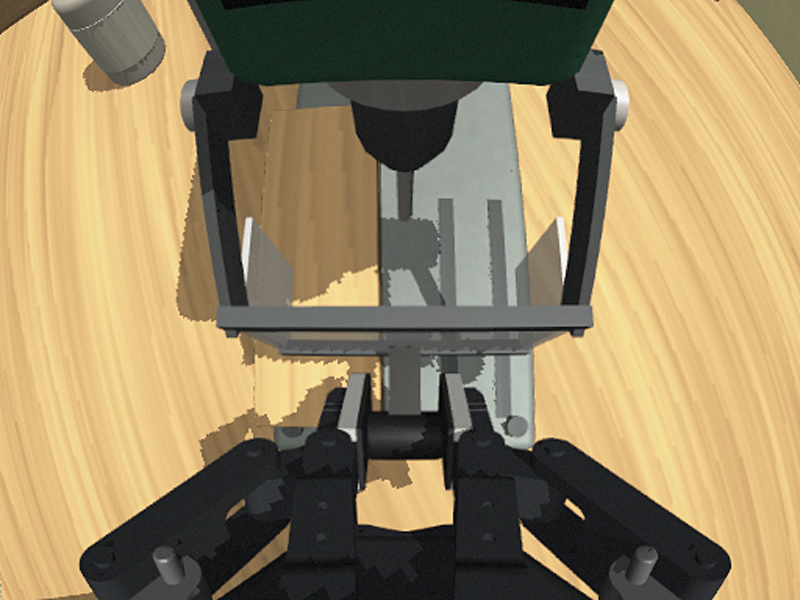

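The guard is down: the shield stands upright (x about -67.5 mm at every height) and the stop is pushing back with about 6 N. I'll release and back straight off, and measure the bit tip from the same picture.

Emit:
send_rows(
  commands=[
    [0, 0, 0, 0, 0, 0, 4.5],
    [0, 0, 0, 0, 0, 0, 4.5],
    [0, 0, 0, 0, 0, 0, 4.5],
    [0, 0, 0, -0.4, -1, 1.8, 4.5],
    [0, 0, 0, -1, -2.4, 4.5, 4.5],
    [0, 0, 0, -1.6, -4.2, 7.8, 4.5],
    [0, 0, 0, -2.2, -5.6, 10.4, 4.5],
  ],
)

```text
time: 6.85
tool_pos: [0.465, -0.0698, 0.2213]
ee_rot: [[0.314, 0.931, 0.185], [0.807, -0.365, 0.465], [0.5, 0.003, -0.866]]
wrist_force: [-0.2, -1.0, 0.5]
grip_width: 0.526
```

```bash
python3 - <<'E'
from h import *
A=np.load("w3.npz")
s=dict(tool_pos=np.array([.4863,-.0148,.1151]),ee_rot=np.array([[0.317, 0.93, 0.185], [0.807, -0.367, 0.464], [0.499, 0.002, -0.867]]))
for z in (.06,.07,.08,.09,.14): print(z,np.array(wproj(W(0,0,z),s)))
c=int(round(wproj(W(0,0,.08),s)[0])); q=D(A["X"])
for v in range(105,160,2): print(v,[tuple(A["p"][v,u]) .__str__().replace("np.uint8","") for u in(c-1,c+1)],q[v,c-1:c+3,0].round(3),q[v,c-1:c+3,2].round(3))
R=Rg(0,35); go(R,W(-.0707,-.132,.337),.08)
E
```

```text
0.06 [258.2196 145.9216]
0.07 [258.2242 141.1922]
0.08 [258.2292 136.0573]
0.09 [258.2349 130.4658]
0.14 [258.2768  93.2098]
105 ['((29), (31), (30))', '((31), (33), (33))'] [-0.016 -0.016 -0.016 -0.016] [0.155 0.155 0.156 0.155]
107 ['((30), (31), (30))', '((27), (28), (27))'] [-0.015 -0.015 -0.015 -0.015] [0.151 0.151 0.151 0.151]
109 ['((24), (28), (29))', '((23), (20), (22))'] [-0.012 -0.012 -0.012 -0.012] [0.144 0.145 0.144 0.144]
111 ['((73), (69), (68))', '((73), (69), (68))'] [-0.004 -0.004 -0.004 -0.004] [0.126 0.126 0.126 0.127]
113 ['((73), (71), (68))', '((70), (69), (67))'] [-0.004 -0.004 -0.004 -0.004] [0.124 0.124 0.125 0.124]
115 ['((72), (70), (67))', '((70), (69), (65))'] [-0.004 -0.003 -0.004 -0.004] [0.121 0.12  0.121 0.122]
117 ['((74), (72), (70))', '((72), (68), (67))'] [-0.003 -0.004 -0.003 -0.003] [0.117 0.118 0.118 0.116]
119 ['((73), (70), (68))', '((69), (67), (65))'] [-0.003 -0.003 -0.004 -0.004] [0.115 0.115 0.115 0.115]
121 ['((72), (68), (66))', '((68), (67), (65))'] [-0.004 -0.004 -0.004 -0.004] [0.113 0.112 0.113 0.113]
123 ['((69), (68), (65))', '((
[... 1444 characters left out ...]
((92), (96), (93))'] [0.009 0.009 0.01  0.009] [0.023 0.023 0.022 0.023]
153 ['((91), (95), (90))', '((92), (96), (91))'] [0.008 0.008 0.008 0.008] [0.022 0.022 0.022 0.022]
155 ['((90), (94), (90))', '((88), (94), (88))'] [0.006 0.006 0.006 0.006] [0.022 0.021 0.022 0.022]
157 ['((92), (95), (91))', '((90), (95), (91))'] [0.003 0.004 0.004 0.004] [0.023 0.022 0.022 0.021]
159 ['((90), (96), (91))', '((91), (95), (92))'] [0.002 0.001   nan 0.001] [0.022 0.024   nan 0.023]
rotvec [-30.4096   2.2305  34.2132] shift cm [14.8782  1.9031 17.669 ] tcp [ 0.6138 -0.0507  0.398 ] J [ 71.7751  18.9783 -51.4233 117.3524 -19.4796  52.2997  12.7841] F [-0.2236 -1.0025  0.4861] w 0.5258511516361404 t 6.85
```

The depth reading puts the tip at 78.5 mm at rest, so it needs about 41.5 mm of travel, or 1.38 rad. Next I move over the knob with the tool vertical and the jaws across the arm's slant.

Emit:
send_rows(
  commands=[
    [0, 0, 0, -0.5, -2, 4.5, 5],
    [0, 0, 0, -0.5, -3, 9, 5],
    [-5, 0.4, 5.5, 0, -3, 13.5, 5],
    [-10, 0.7, 11, 1, -3, 18, 5],
    [-15, 1.1, 17, 3, -3, 21, 5],
    [-20, 1.5, 22.5, 7, -2, 21, 5],
    [-25, 1.9, 28.5, 11, 0, 20, 5],
    [-30.4, 2.2, 34.2, 14, 1.5, 19, 5],
    [-30.4, 2.2, 34.2, 14.9, 1.9, 18, 5],
    [-30.4, 2.2, 34.2, 14.9, 1.9, 18, 5],
  ],
)

```text
time: 7.85
tool_pos: [0.6137, -0.0463, 0.3976]
ee_rot: [[-0.242, 0.97, -0.003], [0.97, 0.242, 0.003], [0.004, -0.002, -1.0]]
wrist_force: [0.3, -0.8, -1.0]
grip_width: 0.584
```

```bash
python3 - <<'E'
from h import *
K=W(-.0707,-.132,.337); s=arm.observe(); p,d,X=wcloud("w4"); print("pred px/.64",np.array(wproj(K,s))/.64)
go(Rg(0,35),K,0)
q=D(X); m=np.isfinite(q[...,0])&(p.max(2)<75)&(np.linalg.norm(q-D(K),axis=-1)<.02)
P=X[m];B=np.c_[2*P,np.ones(len(P))];c=np.linalg.lstsq(B,(P**2).sum(1),rcond=None)[0];print(len(P),"sphere",c[:3],D(c[:3]),np.sqrt(c[3]+c[:3]@c[:3]),P.min(0),P.max(0))
E
```

```text
pred px/.64 [402.4587 341.3496]
rotvec [-0.0875 -0.1507 -0.0671] shift cm [ 0.0489 -0.181  -8.0484] tcp [ 0.6138 -0.0507  0.318 ] J [ 40.714   25.848  -56.0675  80.0622  21.1639  85.2823  -0.6261] F [ 0.2728 -0.4205 -0.0477] w 0.585324446627962 t 7.9
894 sphere [ 0.6133 -0.0513  0.3363] [-0.0714 -0.1318  0.3363] 0.012381734621996801 [ 0.6011 -0.0619  0.3277] [ 0.6258 -0.0386  0.3495]
```

View pics/w4.png

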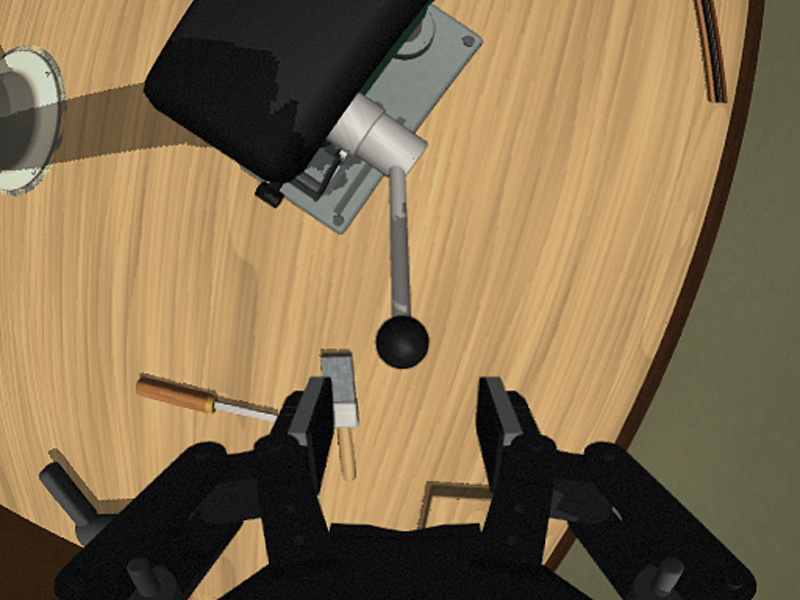

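The knob is centred at (402,342). The sphere fit gives (0.6133, -0.0513, 0.3363) with radius 12.4 mm, as expected. Descending and gripping.

Emit:
send_rows(
  commands=[
    [0, 0, 0, 0, 0, -3, 5],
    [0, 0, 0, 0, 0, -6, 5],
    [0, 0, 0, 0, 0, -8.2, 5],
    [0, 0, 0, 0, 0, -8.2, 5],
    [0, 0, 0, 0, 0, -8.2, 4],
    [0, 0, 0, 0, 0, -8.2, 3],
    [0, 0, 0, 0, 0, -8.2, 2],
    [0, 0, 0, 0, 0, -8.2, 2],
    [0, 0, 0, 0, 0, -8.2, 2],
    [0, 0, 0, 0, 0, -8.2, 2],
  ],
  squeeze=35,
)

```text
time: 8.9
tool_pos: [0.6136, -0.0513, 0.3198]
ee_rot: [[-0.234, 0.972, 0.001], [0.972, 0.234, -0.002], [-0.002, 0.0, -1.0]]
wrist_force: [-4.5, -2.1, 5.6]
grip_width: 0.282
```

```bash
python3 - <<'E'
from h import *
s=arm.observe(); g=s["tool_pos"]-.019*s["ee_rot"][:,2]; print(D(g),s["wrist_force"],s["grip_width"]*85)
r=.11;ph0=50
def sh(a,b=ph0):
    a,b=np.radians(a),np.radians(b);da=r*(np.cos(a)-np.cos(b));dz=r*(np.sin(a)-np.sin(b));return np.round(100*np.r_[-da*XD[:2],dz],2).tolist()
for k in range(4):
    b=ph0-20*k; print([sh(b-2*j,b) for j in range(1,11)])
E
```

```text
[-0.0713 -0.132   0.3388] [-4.4938 -2.1145  5.6091] 23.94453008621287
[[-0.11, -0.27, -0.25], [-0.21, -0.53, -0.51], [-0.31, -0.78, -0.79], [-0.4, -1.03, -1.07], [-0.49, -1.26, -1.36], [-0.58, -1.49, -1.65], [-0.66, -1.7, -1.96], [-0.74, -1.91, -2.28], [-0.82, -2.1, -2.6], [-0.89, -2.29, -2.93]]
[[-0.07, -0.17, -0.34], [-0.13, -0.34, -0.68], [-0.19, -0.49, -1.03], [-0.24, -0.63, -1.38], [-0.29, -0.75, -1.74], [-0.34, -0.87, -2.1], [-0.38, -0.98, -2.47], [-0.42, -1.07, -2.84], [-0.45, -1.15, -3.21], [-0.47, -1.22, -3.59]]
[[-0.02, -0.06, -0.38], [-0.04, -0.1, -0.76], [-0.05, -0.13, -1.14], [-0.06, -0.15, -1.53], [-0.06, -0.16, -1.91], [-0.06, -0.15, -2.29], [-0.05, -0.13, -2.68], [-0.04, -0.1, -3.06], [-0.02, -0.06, -3.44], [-0.0, -0.0, -3.82]]
[[0.03, 0.07, -0.38], [0.06, 0.15, -0.75], [0.09, 0.24, -1.12], [0.13, 0.35, -1.49], [0.18, 0.46, -1.85], [0.23, 0.59, -2.21], [0.28, 0.73, -2.56], [0.34, 0.88, -2.91], [0.41, 1.04, -3.25], [0.47, 1.22, -3.59]]
```

Emit:
send_rows(
  commands=[
    [0, 0, 0, -0.11, -0.27, -0.25, 2],
    [0, 0, 0, -0.21, -0.53, -0.51, 2],
    [0, 0, 0, -0.31, -0.78, -0.79, 2],
    [0, 0, 0, -0.4, -1.03, -1.07, 2],
    [0, 0, 0, -0.49, -1.26, -1.36, 2],
    [0, 0, 0, -0.58, -1.49, -1.65, 2],
    [0, 0, 0, -0.66, -1.7, -1.96, 2],
    [0, 0, 0, -0.74, -1.91, -2.28, 2],
    [0, 0, 0, -0.82, -2.1, -2.6, 2],
    [0, 0, 0, -0.89, -2.29, -2.93, 2],
  ],
)

```text
time: 9.9
tool_pos: [0.6058, -0.0734, 0.2916]
ee_rot: [[-0.235, 0.972, 0.004], [0.972, 0.235, -0.002], [-0.002, 0.003, -1.0]]
wrist_force: [-3.3, -1.0, 10.2]
grip_width: 0.279
```

Emit:
send_rows(
  commands=[
    [0, 0, 0, -0.07, -0.17, -0.34, 2],
    [0, 0, 0, -0.13, -0.34, -0.68, 2],
    [0, 0, 0, -0.19, -0.49, -1.03, 2],
    [0, 0, 0, -0.24, -0.63, -1.38, 2],
    [0, 0, 0, -0.29, -0.75, -1.74, 2],
    [0, 0, 0, -0.34, -0.87, -2.1, 2],
    [0, 0, 0, -0.38, -0.98, -2.47, 2],
    [0, 0, 0, -0.42, -1.07, -2.84, 2],
    [0, 0, 0, -0.45, -1.15, -3.21, 2],
    [0, 0, 0, -0.47, -1.22, -3.59, 2],
  ],
)

```text
time: 10.9
tool_pos: [0.6008, -0.0869, 0.2552]
ee_rot: [[-0.234, 0.972, 0.002], [0.972, 0.234, -0.003], [-0.003, 0.001, -1.0]]
wrist_force: [-4.5, -3.4, 9.2]
grip_width: 0.276
```

```bash
python3 - <<'E'
from h import *
s=arm.observe(); g=s["tool_pos"]-.019*s["ee_rot"][:,2]; d=D(g); print(d,"ball ang",np.degrees(np.arctan2(d[2]-.0025-.2520,-d[0])),s["wrist_force"],s["grip_width"]*85)
p,dd,X=wcloud("w5"); q=D(X); m=(p.max(2)<75)&(abs(q[...,1]+.132)<.011)&(abs(q[...,0]+.105)<.02)&(q[...,2]>.25); P=q[m]; print(len(P), P.min(0) if len(P) else 0,P.max(0) if len(P) else 0)
E
```

```text
[-0.1091 -0.133   0.2742] ball ang 10.252038936852633 [-4.4749 -3.38    9.1658] 23.475513879523717
7926 [-0.1248 -0.143   0.2567] [-0.085  -0.121   0.3557]
```

Emit:
send_rows(
  commands=[
    [0, 0, 0, -0.02, -0.06, -0.38, 2],
    [0, 0, 0, -0.04, -0.1, -0.76, 2],
    [0, 0, 0, -0.05, -0.13, -1.14, 2],
    [0, 0, 0, -0.06, -0.15, -1.53, 2],
    [0, 0, 0, -0.06, -0.16, -1.91, 2],
    [0, 0, 0, -0.06, -0.15, -2.29, 2],
    [0, 0, 0, -0.05, -0.13, -2.68, 2],
    [0, 0, 0, -0.04, -0.1, -3.06, 2],
    [0, 0, 0, -0.02, -0.06, -3.44, 2],
    [0, 0, 0, 0, 0, -3.82, 2],
  ],
)

```text
time: 11.95
tool_pos: [0.5996, -0.0878, 0.2161]
ee_rot: [[-0.233, 0.972, -0.001], [0.972, 0.233, -0.004], [-0.004, -0.002, -1.0]]
wrist_force: [-7.2, -3.6, 8.9]
grip_width: 0.278
```

Emit:
send_rows(
  commands=[
    [0, 0, 0, 0.03, 0.07, -0.38, 2],
    [0, 0, 0, 0.06, 0.15, -0.75, 2],
    [0, 0, 0, 0.09, 0.24, -1.12, 2],
    [0, 0, 0, 0.13, 0.35, -1.49, 2],
    [0, 0, 0, 0.18, 0.46, -1.85, 2],
    [0, 0, 0, 0.23, 0.59, -2.21, 2],
    [0, 0, 0, 0.28, 0.73, -2.56, 2],
    [0, 0, 0, 0.34, 0.88, -2.91, 2],
    [0, 0, 0, 0.34, 0.88, -2.91, 2],
    [0, 0, 0, 0.34, 0.88, -2.91, 2],
  ],
)

```text
time: 12.95
tool_pos: [0.6013, -0.0797, 0.1859]
ee_rot: [[-0.232, 0.973, -0.005], [0.973, 0.232, -0.004], [-0.003, -0.006, -1.0]]
wrist_force: [-9.3, -5.2, 7.0]
grip_width: 0.275
```

```bash
python3 - <<'E'
from h import *
s=arm.observe(); g=s["tool_pos"]-.019*s["ee_rot"][:,2]; d=D(g); print(d,"ball ang",np.degrees(np.arctan2(d[2]-.0025-.2520,-d[0])),s["wrist_force"],s["grip_width"]*85)
s=arm.observe();p,dd,X=wcloud("w6")
for z in(.03,.037,.05,.08): print(z,np.array(wproj(W(0,0,z),s)))
u,v=map(int,wproj(W(0,0,.04),s)); u0=max(0,u-50);v0=max(0,v-40); print(u0,v0)
cv2.imwrite("pics/w6c.png",cv2.resize(p[v0:v0+80,u0:u0+100,::-1],None,fx=7,fy=7,interpolation=cv2.INTER_CUBIC))
E
```

```text
[-0.1021 -0.131   0.2049] ball ang -25.917427811153857 [-9.3421 -5.2106  6.9576] 23.390533744670645
0.03 [209.8981  25.3661]
0.037 [208.7207  23.7316]
0.05 [206.3874  20.5016]
0.08 [200.1448  11.9207]
158 0
```

View pics/w6c.png

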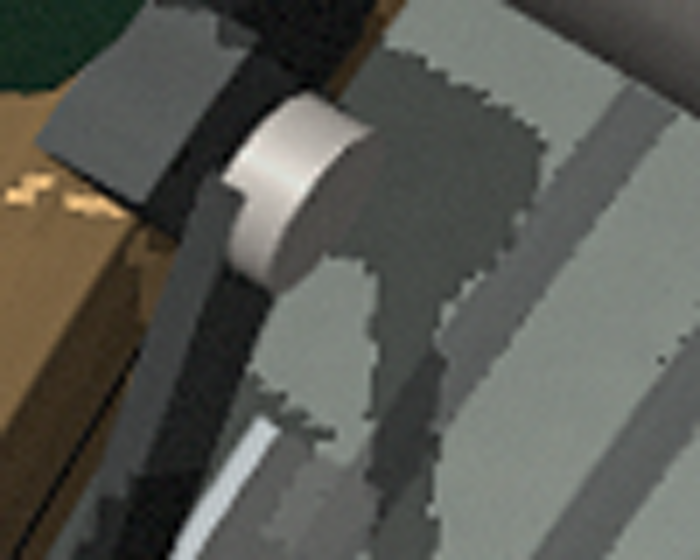

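At this angle the guard's hinge bracket hides the bit tip (predicted at about (357,168) in the crop). I'll cross-check the handle angle from the arm's slope in the depth data, and the travel from the chuck in the side camera.

```bash
cat > chk.py <<'E'
from h import *
import sys
def armang(tag):
    A=np.load(tag+".npz"); X=A["X"];p=A["p"].astype(int);q=D(X)
    m=np.isfinite(q[...,0])&(q[...,1]<-.082)&(q[...,1]>-.117)&(q[...,0]<-.012)&(q[...,0]>-.1)&(q[...,2]>.12)&(p.max(2)>75)&(p.max(2)-p.min(2)<30)
    P=q[m]
    for _ in range(6):
        c=np.median(P,0);c=P.mean(0);w=np.linalg.svd(P-c,full_matrices=False)[2][0];e=np.linalg.norm((P-c)-np.outer((P-c)@w,w),axis=1);P=P[e<max(.006,1.5*np.median(e))]
    w=w*np.sign(-w[0]); print(tag,len(P),"dir",w,"angle",np.degrees(np.arctan2(w[2],-w[0])),"c",c)
for t in("w4","w5",sys.argv[1]): armang(t)
p,d,X=cloud("side"); np.savez("side_"+sys.argv[1]+".npz",p=p,d=d,X=X)
A=np.load("side.npz")["p"]
im=np.vstack([cv2.resize(a[190:255,215:290],None,fx=8,fy=4.6,interpolation=cv2.INTER_CUBIC) for a in(A,p)])[...,::-1].copy()
cv2.imwrite("pics/sd_"+sys.argv[1]+".png",im)
E
python3 chk.py w6
```

```text
w4 445 dir [-0.594  -0.4109  0.6916] angle 49.34301195600467 c [-0.0328 -0.1018  0.2952]
w5 3315 dir [-0.8802 -0.4298  0.2013] angle 12.884294052476498 c [-0.0472 -0.1004  0.2666]
w6 5859 dir [-0.8384 -0.4358 -0.3274] angle -21.33155342730718 c [-0.0406 -0.0977  0.2411]
```

View pics/sd_w6.png

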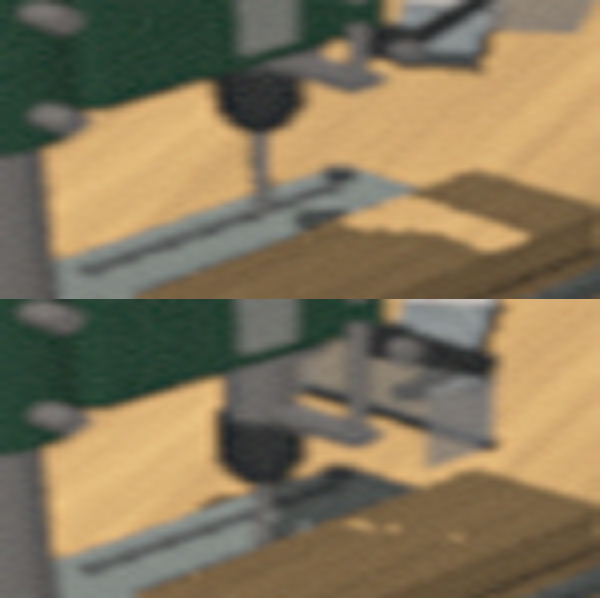

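```bash
cat > ck.py <<'E'
from h import *
import sys
A=np.load("side.npz")["p"];B=np.load(sys.argv[1])["p"]
f8=lambda a:cv2.resize(a,None,fx=8,fy=8,interpolation=cv2.INTER_CUBIC)
# chuck nose + upper bit patch before: rows 208..226, cols 240..256
v0,v1,u0,u1=210,226,241,255
T=f8(A[v0:v1,u0:u1]);S=f8(B[v0:v1+25,u0-3:u1+3]); r=cv2.matchTemplate(S,T,cv2.TM_CCOEFF_NORMED); _,s,_,l=cv2.minMaxLoc(r)
dv=l[1]/8; print("score",s,"du",l[0]/8-3,"dv",dv)
a=proj("side",W(0,0,.139))[1]
for t in np.arange(.03,.046,.001): print(round(t,3),round(proj("side",W(0,0,.139-t))[1]-a,2),end="; ")
# depth based: chuck points lowest
for n in("side.npz",sys.argv[1]):
    Z=np.load(n);q=D(Z["X"]);p=Z["p"]
    m=(np.hypot(q[...,0],q[...,1])<.022)&(p.max(2)<65)&(q[...,2]>.08)&(q[...,2]<.18); P=q[m]; print("\n",n,len(P),np.sort(P[:,2])[:8],P[:,2].mean())
    # bit: row edges
    col=[(v,int(p[v,248].sum())) for v in range(205,245)]; print(col)
E
python3 ck.py side_w6.npz
```

```text
score 0.6852688789367676 du 0.125 dv 10.125
0.03 9.32; 0.031 9.63; 0.032 9.94; 0.033 10.24; 0.034 10.55; 0.035 10.85; 0.036 11.16; 0.037 11.46; 0.038 11.77; 0.039 12.07; 0.04 12.38; 0.041 12.68; 0.042 12.98; 0.043 13.29; 0.044 13.59; 0.045 13.89; 
 side.npz 85 [0.1456 0.1476 0.1483 0.1484 0.1505 0.1505 0.1509 0.1511] 0.16516180243529238
[(205, 202), (206, 158), (207, 169), (208, 149), (209, 148), (210, 138), (211, 153), (212, 148), (213, 137), (214, 145), (215, 134), (216, 124), (217, 136), (218, 238), (219, 346), (220, 392), (221, 400), (222, 403), (223, 401), (224, 405), (225, 412), (226, 400), (227, 398), (228, 367), (229, 342), (230, 320), (231, 326), (232, 324), (233, 302), (234, 293), (235, 290), (236, 331), (237, 383), (238, 401), (239, 410), (240, 411), (241, 391), (242, 357), (243, 309), (244, 279)]

 side_w6.npz 96 [0.1056 0.1067 0.1076 0.1114 0.1117 0.1121 0.1124 0.113 ] 0.1303060402851289
[(205, 309), (206, 317), (207, 310), (208, 304), (209, 314), (210, 305), (211, 308), (212, 311), (213, 308), (214, 302), (215, 296), (216, 267), (217, 213), (218, 159), (219, 158), (220, 149), (221, 151), (222, 153), (223, 154), (224, 156), (225, 155), (226, 161), (227, 143), (228, 131), (229, 159), (230, 220), (231, 274), (232, 276), (233, 290), (234, 278), (235, 292), (236, 317), (237, 340), (238, 307), (239, 292), (240, 290), (241, 295), (242, 280), (243, 287), (244, 286)]
```

The chuck in the side camera and the arm slope agree on about 37 mm of travel. The ball has slipped a little in the pads, so the gripper position overstates it. I'll grip harder and go about 8° further.

Emit:
send_rows(
  commands=[
    [0, 0, 0, 0, 0, 0, 2],
    [0, 0, 0, 0.05, 0.14, -0.35, 2],
    [0, 0, 0, 0.11, 0.29, -0.7, 2],
    [0, 0, 0, 0.17, 0.45, -1.05, 2],
    [0, 0, 0, 0.24, 0.61, -1.4, 2],
    [0, 0, 0, 0.24, 0.61, -1.4, 2],
    [0, 0, 0, 0.24, 0.61, -1.4, 2],
    [0, 0, 0, 0.24, 0.61, -1.4, 2],
  ],
  squeeze=60,
)

```text
time: 13.85
tool_pos: [0.6033, -0.0741, 0.1717]
ee_rot: [[-0.232, 0.973, -0.006], [0.973, 0.232, -0.005], [-0.003, -0.007, -1.0]]
wrist_force: [-9.3, -5.8, 6.3]
grip_width: 0.272
```

```bash
python3 - <<'E'
from h import *
s=arm.observe(); g=s["tool_pos"]-.019*s["ee_rot"][:,2]; d=D(g); print(d,"ball ang",np.degrees(np.arctan2(d[2]-.0025-.2520,-d[0])),s["wrist_force"],s["grip_width"]*85)
wcloud("w7")
E
python3 chk.py w7; python3 ck.py side_w7.npz
python3 - <<'E'
from h import *
# nose edge, several columns, averaged
for n in("side","side_w6","side_w7"):
    p=np.load(n+".npz")["p"].astype(float).sum(2)
    c=p[205:245,246:251].mean(1); i=np.arange(205,245); j=np.where((c>215)&(i>(209 if n=="side" else 222)))[0][0]; print(n,i[j-1]+(215-c[j-1])/(c[j]-c[j-1]))
E
```

```text
[-0.0961 -0.1308  0.1907] ball ang -33.57630021615236 [-9.2707 -5.8122  6.2885] 23.14425461826447
w4 445 dir [-0.594  -0.4109  0.6916] angle 49.34301195600467 c [-0.0328 -0.1018  0.2952]
w5 3315 dir [-0.8802 -0.4298  0.2013] angle 12.884294052476498 c [-0.0472 -0.1004  0.2666]
w7 6431 dir [-0.7911 -0.4413 -0.4236] angle -28.170997934557587 c [-0.037  -0.0969  0.2369]
score 0.6490738987922668 du 0.125 dv 11.125
0.03 9.32; 0.031 9.63; 0.032 9.94; 0.033 10.24; 0.034 10.55; 0.035 10.85; 0.036 11.16; 0.037 11.46; 0.038 11.77; 0.039 12.07; 0.04 12.38; 0.041 12.68; 0.042 12.98; 0.043 13.29; 0.044 13.59; 0.045 13.89; 
 side.npz 85 [0.1456 0.1476 0.1483 0.1484 0.1505 0.1505 0.1509 0.1511] 0.16516180243529238
[(205, 202), (206, 158), (207, 169), (208, 149), (209, 148), (210, 138), (211, 153), (212, 148), (213, 137), (214, 145), (215, 134), (216, 124), (217, 136), (218, 238), (219, 346), (220, 392), (221, 400), (222, 403), (223, 401), (224, 405), (225, 412), (226, 400), (227, 398), (228, 367), (229, 342), (230, 320), (231, 326), (232, 324), (233, 302), (234, 293), (235, 290), (236, 331), (237, 383), (238, 401), (239, 410), (240, 411), (241, 391), (242, 357), (243, 309), (244, 279)]

 side_w7.npz 99 [0.0948 0.1024 0.1038 0.1044 0.1046 0.1057 0.1075 0.1076] 0.12571147271324595
[(205, 311), (206, 314), (207, 308), (208, 305), (209, 313), (210, 313), (211, 299), (212, 314), (213, 317), (214, 313), (215, 300), (216, 301), (217, 279), (218, 240), (219, 186), (220, 148), (221, 154), (222, 152), (223, 161), (224, 152), (225, 146), (226, 144), (227, 147), (228, 146), (229, 135), (230, 131), (231, 179), (232, 251), (233, 275), (234, 272), (235, 270), (236, 284), (237, 285), (238, 288), (239, 283), (240, 282), (241, 289), (242, 293), (243, 287), (244, 293)]
side 217.35754189944134
side_w6 229.68435754189943
side_w7 231.3235294117647
```

```bash
python3 - <<'E'
from h import *
for n in("w5","w6","w7","side_w6","side_w7"):
    Z=np.load(n+".npz");q=D(Z["X"]); m=(np.hypot(q[...,0],q[...,1])<.008)&(q[...,2]>.027)&(q[...,2]<.12)&(Z["p"].max(2)>50)
    v,u=np.where(m);print(n,m.sum(),np.sort(q[m][:,2])[:10], list(zip(u,v))[:6])
# chuck axial travel via 3D: compare chuck side-surface lower edges using depth, several thresholds
for n in("side","side_w6","side_w7"):
    Z=np.load(n+".npz");q=D(Z["X"]);p=Z["p"].astype(int).max(2); m=(np.hypot(q[...,0],q[...,1])<.03)&(p<60)&(q[...,2]>.07)&(q[...,2]<.2)
    rows=np.where(m.sum(1)>2)[0];print(n,rows.min(),rows.max(),[int(m[r].sum()) for r in range(rows.max()-6,rows.max()+1)])
# sub-pixel: align chuck nose by matching dark mask (p<90) shape
f8=lambda a:cv2.resize(a.astype(np.float32),None,fx=8,fy=8,interpolation=cv2.INTER_CUBIC)
for n in("side","side_w6","side_w7"):
    p=f8(np.load(n+".npz")["p"].sum(2)[200:240,236:262]); lo=150
    e=[]
    for du in (-5.5,-4,4,5.5):   # columns beside the bit, on the nose flank: dark->background with local half level
        c=p[:,int((248+du-236)*8)]; k=np.where(c<200)[0]; k=k[-1]; bg=c[min(k+16,len(c)-1)]; h=(lo+bg)/2; j=k-12+np.where(c[k-12:]>h)[0][0]; e.append(round(200+j/8,2))
    print(n,e)
E
```

```text
w5 2 [0.081 0.082] [(np.int64(217), np.int64(23)), (np.int64(217), np.int64(24))]
w6 1 [0.0787] [(np.int64(204), np.int64(14))]
w7 20 [0.0378 0.0404 0.0406 0.042  0.044  0.049  0.0511 0.0526 0.0594 0.0598] [(np.int64(196), np.int64(16)), (np.int64(199), np.int64(17)), (np.int64(200), np.int64(17)), (np.int64(193), np.int64(18)), (np.int64(192), np.int64(19)), (np.int64(193), np.int64(19))]
side_w6 29 [0.0549 0.0574 0.0597 0.0626 0.0634 0.0639 0.065  0.0683 0.0693 0.0718] [(np.int64(247), np.int64(229)), (np.int64(250), np.int64(229)), (np.int64(247), np.int64(230)), (np.int64(248), np.int64(230)), (np.int64(247), np.int64(231)), (np.int64(248), np.int64(231))]
side_w7 24 [0.055  0.0587 0.0597 0.0612 0.0616 0.0648 0.0656 0.0676 0.0693 0.0716] [(np.int64(247), np.int64(231)), (np.int64(248), np.int64(231)), (np.int64(247), np.int64(232)), (np.int64(248), np.int64(232)), (np.int64(247), np.int64(233)), (np.int64(248), np.int64(233))]
side 206 217 [9, 9, 9, 6, 7, 5, 3]
side_w6 218 229 [9, 9, 8, 7, 6, 3, 3]
side_w7 219 230 [9, 9, 7, 7, 7, 6, 4]Traceback (most recent call last):
  File "<stdin>", line 15, in <module>
IndexError: index 0 is out of bounds for axis 0 with size 0
```

In the latest wrist picture a few pixels do fall on the bit, so I'll look there.

```bash
python3 - <<'E'
from h import *
Z=np.load("w7.npz");q=D(Z["X"]);s=arm.observe()
m=(np.hypot(q[...,0],q[...,1])<.008)&(q[...,2]>.027)&(q[...,2]<.12)&(Z["p"].max(2)>50)
for v,u in zip(*np.where(m)): print((u,v),q[v,u].round(4),Z["p"][v,u])
for z in(.03,.037,.044,.06,.08): print(z,np.array(wproj(W(0,0,z),s)))
cv2.imwrite("pics/w7c.png",cv2.resize(Z["p"][0:60,165:240,::-1],None,fx=9,fy=9,interpolation=cv2.INTER_NEAREST))
E
```

```text
(np.int64(196), np.int64(16)) [-0.0006 -0.0038  0.0798] [51 51 51]
(np.int64(199), np.int64(17)) [ 0.0015 -0.0022  0.0673] [52 51 52]
(np.int64(200), np.int64(17)) [ 0.0017 -0.0034  0.0685] [57 61 57]
(np.int64(193), np.int64(18)) [-0.0029 -0.0019  0.0775] [51 48 47]
(np.int64(192), np.int64(19)) [-0.0038 -0.0007  0.0747] [82 79 77]
(np.int64(193), np.int64(19)) [-0.0032 -0.0008  0.0729] [54 50 50]
(np.int64(197), np.int64(19)) [-0.0013 -0.0032  0.0714] [52 53 50]
(np.int64(202), np.int64(19)) [ 0.0021 -0.0031  0.06  ] [67 69 67]
(np.int64(194), np.int64(20)) [-0.0033 -0.0013  0.0709] [66 64 60]
(np.int64(196), np.int64(21)) [-0.0028 -0.0022  0.0676] [57 55 53]
(np.int64(203), np.int64(21)) [ 0.0021 -0.0021  0.0511] [73 73 70]
(np.int64(198), np.int64(23)) [-0.0026 -0.0021  0.0594] [57 55 54]
(np.int64(204), np.int64(23)) [ 0.0018 -0.0019  0.044 ] [50 52 50]
(np.int64(198), np.int64(24)) [-0.0034 -0.0027  0.0598] [62 62 58]
(np.int64(198), np.int64(25)) [-0.0035 -0.001   0.0526] [58 57 54]
(np.int64(198), np.int64(26)) [-0.0039 -0.0004  0.049 ] [68 69 66]
(np.int64(205), np.int64(27)) [-0.0006 -0.0039  0.0404] [57 57 54]
(np.int64(200), np.int64(28)) [-0.0039 -0.0009  0.042 ] [58 60 58]
(np.int64(201), np.int64(28)) [-0.0033 -0.0013  0.0406] [52 48 48]
(np.int64(204), np.int64(28)) [-0.0016 -0.0028  0.0378] [59 60 58]
0.03 [204.0735  26.9839]
0.037 [202.6921  25.3176]
0.044 [201.244   23.5749]
0.06 [197.6576  19.2761]
0.08 [192.5467  13.1923]
```

View pics/w7c.png

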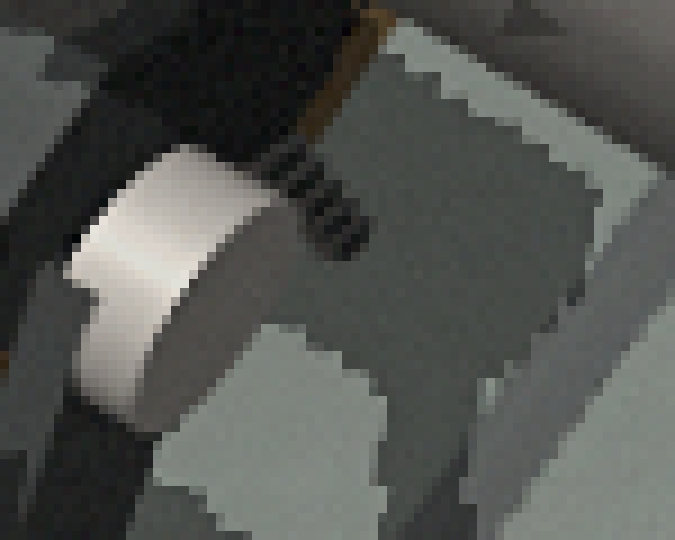

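The spiral bit is visible, ending at about (345,255) in the crop, which is pixel (203,28). I'll get the tip height from all of its pixels and check the plate for depth bias.

```bash
python3 - <<'E'
from h import *
def rep(tag):
    Z=np.load(tag+".npz");q=D(Z["X"])
    m=(np.hypot(q[...,0],q[...,1])<.008)&(q[...,2]>.027)&(q[...,2]<.12); P=q[m]; print(tag,m.sum(),"lowest",np.sort(P[:,2])[:10])
    b=q[22:34,207:222,2]; print("plate z",np.nanmedian(b))
rep("w7"); wcloud("w8"); rep("w8")
s=arm.observe(); print(s["time"],s["wrist_force"],s["grip_width"],s["qvel"])
E
```

```text
w7 98 lowest [0.0378 0.0382 0.0403 0.0404 0.0406 0.042  0.0432 0.0436 0.0437 0.044 ]
plate z 0.022109345947528378
w8 98 lowest [0.0375 0.0391 0.0392 0.0397 0.0406 0.0415 0.0427 0.0428 0.043  0.0431]
plate z 0.022166495481428114
14.0 [-10.2551  -5.5533   6.3007] 0.27189504894456545 [ 0.0543  0.0483 -0.0562  0.074  -0.025   0.0333  0.0248]
```

The tip reads about 37.5 mm against the line at 37.0 mm, with no bias on the plate. I'll hold briefly, check the guard, then hand in.

Emit:
send_rows(
  commands=[
    [0, 0, 0, 0, 0, -0.05, 2],
    [0, 0, 0, 0, 0, -0.05, 2],
    [0, 0, 0, 0, 0, -0.05, 2],
    [0, 0, 0, 0, 0, -0.05, 2],
    [0, 0, 0, 0, 0, -0.05, 2],
  ],
)

```text
time: 14.5
tool_pos: [0.6034, -0.0739, 0.1714]
ee_rot: [[-0.232, 0.973, -0.006], [0.973, 0.232, -0.005], [-0.003, -0.007, -1.0]]
wrist_force: [-10.7, -5.7, 7.1]
grip_width: 0.274
```

```bash
python3 - <<'E'
from h import *
p,d,X=wcloud("w9"); q=D(X); m=(np.hypot(q[...,0],q[...,1])<.008)&(q[...,2]>.027)&(q[...,2]<.12); print("tip",np.sort(q[m][:,2])[:5])
p,d,X=cloud("top"); q=D(X); A=np.load("top.npz"); qa=D(A["X"])
m=(p.max(2)<60)&(abs(q[...,1])<.03)&(q[...,0]<-.075)&(q[...,0]>-.13)&(q[...,2]>.1)&(q[...,2]<.2); print("grip",m.sum(),q[m].mean(0) if m.sum() else 0,q[m].max(0) if m.sum() else 0)
for k in (qa,q):
    m=(k[...,2]>.062)&(k[...,2]<.073)&(k[...,1]>.01)&(k[...,1]<.09)&(abs(k[...,0])<.15); print("board",m.sum(),np.percentile(k[m][:,1],98),np.percentile(k[m][:,0],[1]))
print(arm.observe()["wrist_force"]); print(arm.sign_off())
E
```

```text
tip [0.0374 0.0381 0.0382 0.0385 0.0419]
grip 70 [-0.0919  0.0001  0.1353] [-0.0751  0.0122  0.1414]
board 834 0.07174441144017883 [-0.0956]
board 888 0.0719233733150151 [-0.0959]
[-10.5174  -5.8392   6.7045]
the job is handed in; nothing more can be done
None
```

The guard is down on its stop, and I handed the job in at about 14.5 s with the gripper still holding the knob against its spring. No verdict was reported, so the figures below are my own last checks.

- **Guard:** I pinched the black grip and swung it down at about 0.35 rad/s until the stop pushed back. The shield stood upright when I let go, and a last top view still showed the grip down.
- **Bit depth:** the last close view put the bit tip at about 37.4 mm. I took the pencil line as 37.0 mm, from the plate and board sizes you gave, not measured directly. The foot plate read 22.1 mm in the same picture just before (true 22 mm), so the depth reading looks sound.
- **Hold:** the grip is set to 60 N. The wrist force is about 14 N, steady.
- **Bench:** the board is within about 0.3 mm of where it started. I did not re-measure the other things, but the arm never went near them.

**Disagreements:** the checks on how far the handle had moved did not agree exactly. The knob slipped a few millimetres in the pads, so gripper position alone overstated the travel, at about 44 mm. The arm slope gave about 40.6 mm and the chuck in the side camera about 42 mm, against the 41.5 mm needed. I went by the direct view of the tip.

I viewed 11 pictures, one over budget, to see the tip directly.

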